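# Seat the well plate and snap the sprung bail over it

### The job

The well plate has been left half-way into its bench holder, whose clamp frame (back stops and bail) is set a little differently each time. With the wire bail still standing open, slide the plate fully home, square against both back stops; then swing the sprung bail forward past its over-centre point so that it snaps down to its front stop and locks the plate in. Work gently by feel: press neither the plate nor the holder and bail hard, and leave the bottle, the timer and the tube beside the holder alone.

Things in the scene. Friction and masses are not known exactly. Their poses are not given: they have to be found in the camera images.
- holder: Plate holder fixed to the bench. Origin on the bench under the middle of the nest; +x from the open front (robot's side) to the back, +y left, z up. Deck x -125 to +92, y -110 to +110 mm, 8 mm thick; two low side rails, inner faces y = +-66.5, x -39 to +33, tops 16 mm above the bench, mouths flared. On it a dark U-shaped clamp frame carries the back stops and the wire bail; all but the bail is under 40 mm.
- nest (a point): Point on the deck 8 mm above the bench over the holder's origin, axes as the holder's. It does not mark where the plate is home: the clamp frame with stops and bail has been locked anywhere from 18 mm nearer the front to 18 mm farther back than its middle setting; this offset is in no reading. Look for it or feel for it; all frame positions named here are for the middle setting.
- plate: Loose well plate, 86 (x) x 127 (y) x 25 mm, 80 to 170 g. Origin at the centre of its underside, x along the short side. It lies on the deck between the rails with about 2.5 mm play a side and slides freely. It starts with its middle 45 to 60 mm in front of the nest point. Home: its back face on both back stops (middle -18 to +18 mm from the nest point in x, by the setting).
- plate_mid (a point): Middle of the well plate, 12.5 mm above its underside, axes as the plate's. A finger meets its skirt: 16 mm high, front and back faces 42.5 mm before (-x) and behind this point. Too wide to grip: push the middle of the front face. The two back stops (y = +-40, faces x = +43, tops 28 mm above the bench) are stiffly sprung, together 5 N per mm: 3 or 4 mm too far is too hard.
- bail (a joint): Bail angle, rad: 0 open (leaning back 30 deg, on its rear stop), 2.09 shut (level, forward, on its front stop). Springs hold it at either stop: below about 1.15 they push it back (about 8 N at the rod at first, fading to nothing at 1.15), beyond it they drive it shut by themselves within 1 s. Push the rod from behind towards -x, fingertips 50 mm above the bench; resistance vanishes at the snap.
- bail_rod (a point): Nominal middle of the bail's cross rod, open, at the middle frame setting; a fixed point of the holder: the real rod is up to 18 mm before or behind it. Round steel, 8 mm thick, straight along y for 135 mm, 58 mm from its turning line (x = +8, 22 mm above the bench). Open 72 mm above the bench, upright 80, shut 22, lying 3 mm before a plate that is home; a plate over 3 mm out catches it.
- small_bottle: Bystander: white screw-cap bottle, 25 mm across, 58 mm high, standing on the bench beside the holder. Origin at the centre of its underside.
- lab_timer: Bystander: flat grey lab timer, 60 x 58 x 16 mm, lying on the bench beside the holder. Origin at the centre of its underside.
- cap_tube: Bystander: 50 ml screw-cap tube, 34 mm across the cap, 115 mm high, standing on the bench beside the holder. Origin at the centre of its underside.
Mind the look-alikes: they are no part of the job. There is more than one size of the plate; the job needs the middle-sized.

How it is judged (in metres and radians):
On the way, in this order (a step that is already met when the one before it is completed fails the run):
1. the plate is home against both back stops (within 2 mm of each) while the bail still stands open (x of each of pad_l_c0, pad_r_c0 in the frame of plate below 0.0465 m and angle between plate's own z axis and vertical below 0.05 rad and value of joint bail below 0.3 rad), for 0.2 s.
2. the bail has been pushed over centre and has snapped to its front stop (value of joint bail above 2 rad), for 0.2 s.
At the end, for the whole second after the job is handed in: The bail lies on its front stop (joint above 2.0 rad), the plate's back face is within 2 mm of both back stops (stop pad centre under 46.5 mm behind the plate's middle; 44.5 when touching) and the plate lies flat on the deck (x of each of pad_l_c0, pad_r_c0 in the frame of plate below 0.0465 m and angle between plate's own z axis and vertical below 0.05 rad and value of joint bail above 2 rad).
It fails at once if the plate is pressed with more than 20 N (contact force between any of the fingers, the arm and plate above 20 N).
It fails at once if the robot presses on the holder or its bail with more than 15 N (contact force between any of the fingers, the arm and holder above 15 N).
It fails at once if the bottle is knocked over or shifted by more than 20 mm (distance of small_bottle from where it was at the start of the episode above 0.02 m or angle between small_bottle's own z axis and vertical above 0.5 rad).
It fails at once if the timer is knocked over or shifted by more than 20 mm (distance of lab_timer from where it was at the start of the episode above 0.02 m or angle between lab_timer's own z axis and vertical above 0.5 rad).
It fails at once if the tube is knocked over or shifted by more than 20 mm (distance of cap_tube from where it was at the start of the episode above 0.02 m or angle between cap_tube's own z axis and vertical above 0.5 rad).
It also fails if it takes over 54 s, if anything falls off the work surface, if the arm or the gripper's body presses on something with over 40 N, if the wrist force passes 120 N, or if a joint passes its speed limit or range.

### The arm

A 6-joint arm with a two-finger parallel gripper is mounted at the origin on a cart in front of the work surface, level with it; the furniture and walls round the work are solid. World frame = base frame: x ahead of the robot, y to its left, z up, the work surface at z = 0. Lengths are in m, angles in degrees, forces in N, time in s.
With the tool pointing down it reaches from about 0.375 to 0.9 m from the base axis. Payload 3.1 kg.
Tool frame: the origin (TCP) lies on the centre line of the jaws, within the pads' length; the fingertips stand 11 mm ahead of it and the grasp point (between the pads) lies 8 mm behind it; z points along the fingers, y is the line along which they close (so a half turn about z gives the same grasp; the last joint's range is limited). The gripper opens to 87 mm and grips with 3 to 60 N. Pads are 19 mm wide; open, the fingers measure 117 mm over their backs; the gripper's body (75 mm by 190 mm) begins 51 mm behind the grasp point.
Start: joints at [-73.711, 30.224, 82.088, -0, 67.689, -10.227], TCP at [0.279, -0.559, 0.234] pointing down, gripper open.
Joint ranges: [-176.69, 176.69], [-43.24, 126.21], [12.49, 139.97], [-82, 262], [0, 151.66], [-163.58, 163.58]. Speed limits (degrees/s): [159.86, 159.86, 180, 180, 180, 180].

### API

Orientations are given as a 3x3 rotation matrix whose columns are the frame's x, y, z axes.
In Python, from rig import * gives the robot as it stands.
- The arm moves only by the shell command python3 -m inch 'ROWS'. ROWS is JSON, a list of rows, each an object of numbers: "gripper": the opening in per cent of the stroke, from 0 (shut) to 100 (fully open); "dx", "dy", "dz": the shift along the tool's x, y, z in mm; "turn": the turn about the tool's z in rad. A call has 1 to 12 rows; each row is the pose to reach, as a shift and turn from the pose commanded when the call began, along the tool's axes at that moment; what a row does not reach only later rows make up. A row lasts 1/10 s, in which the tool goes at most 50 mm and 8.59 degrees, less where a joint would pass 70% of its speed; a pose out of reach is approached as far as the arm can. A call with a gripper value outside its range is refused whole. The fingers move at their own pace and stop on an object; the grip force is fixed at half the most. Time passes only in rows, so rows that repeat a pose let the fingers close. It gives the time, the measured TCP pose, the force and the opening at its end, in the units of the state.
- read_state(): the state, without advancing time (a new reading comes with each control period).
- capture(name): name is "side" or "top"; returns the picture (420x560x3 uint8, red, green, blue); there is no depth.
- get_calibration(name): a dict with "camera_matrix" (3x3 intrinsics, pixels), "k1" (the pictures are not rectified: a ray, as slopes to the right and down, at radius r is drawn at 1 + k1 r^2 times it, then the intrinsics apply), "world_to_cam" (4x4, takes a point from world to camera coordinates). Camera axes: x right, y down, z forward; pixel columns grow to the right and rows downward; lengths in m; the calibration is good to about 2 mm. A picture is of the moment at which its call begins. get_calibration takes no time and is no camera call.
- hand_in(): hands the job in, once; it reports no verdict.
Trained networks look in the newest picture that a camera, given by its name, has taken for a name from the list of things; names that differ only in an ending like _2 or _b are one class to them, and where a whole thing is asked for, a point or a joint stands for the part that bears it (a point fixed in the world has none). Each returns a list of dicts, best first, with "score" (0 to 1); they miss things now and then, are a little off and sometimes report something else, mostly with a low value. They report only what shows in the picture. A call takes as long as a camera call. They do not tell look-alikes from the thing itself.
- recognise(camera, query): "extent" ([centre column, centre row, width, height] in pixels, round what is visible of it).
The state is a dict: "time_s": time; "joint_positions": joint angles; "qvel": joint speeds; "tau": joint torques, N m; "position": TCP position; "tcp_rot": TCP orientation; "force": force on the tool from outside, world axes, zero at the start; "moment": the same for the moment, N m; "opening": opening from 0.0 (shut) to 1.0 (fully open).
Only numpy, scipy, OpenCV 4.12 (cv2) and the standard library are available. Lean on these libraries where they do the work, as an engineer would, in place of code of your own. Each camera call takes 0.05 s, during which the arm holds its last target. There are 200 camera calls.

## Working session

There is one attempt and no reset: what is moved stays moved. The work goes in short steps, Python scripts to look and compute and a shell command to move; the robot and the scene stay as the last step left them, time stands still between calls to the robot, and variables do not carry over. Pictures are saved under pics/ and viewed, on a budget of 10 in all, crops included, one or two more only if the job needs it, and the job is handed in when it is done.

```bash
mkdir -p pics; ls; python3 - <<'E'
from rig import *
import cv2,numpy as np
s=read_state();print({k:np.round(v,3).tolist() for k,v in s.items()})
for c in("side","top"):
    im=capture(c);cv2.imwrite(f"pics/{c}0.png",im[:,:,::-1])
    cal=get_calibration(c);print(c,{k:np.round(v,4).tolist() for k,v in cal.items()})
    for q in("holder","plate","bail","small_bottle","lab_timer","cap_tube"):
        print(q,[(np.round(r["extent"]).tolist(),round(r["score"],2)) for r in recognise(c,q)][:4])
E
```

```text
pics
{'time_s': 0.0, 'joint_positions': [-73.713, 30.28, 82.158, -0.001, 67.689, -10.227], 'qvel': [0.018, -0.008, 0.009, -0.105, 0.09, -0.046], 'tau': [-0.0, -44.004, -17.659, 0.063, 0.058, -0.0], 'position': [0.279, -0.559, 0.233], 'tcp_rot': [[0.895, 0.446, -0.001], [0.446, -0.895, 0.002], [0.0, -0.002, -1.0]], 'force': [0.932, -0.493, -0.152], 'moment': [0.048, -0.064, -0.023], 'opening': 0.998}
side {'camera_matrix': [[422.252, 0.0, 279.2109], [0.0, 422.252, 203.5629], [0.0, 0.0, 1.0]], 'k1': -0.0431, 'world_to_cam': [[-0.9673, -0.2527, 0.0227, 0.5034], [-0.1475, 0.4872, -0.8607, 0.1647], [0.2064, -0.8359, -0.5086, 0.8278], [0.0, 0.0, 0.0, 1.0]]}
holder [([279.0, 226.0, 97.0, 80.0], 0.98)]
plate [([230.0, 324.0, 50.0, 49.0], 0.71), ([324.0, 171.0, 64.0, 25.0], 0.6), ([293.0, 229.0, 40.0, 42.0], 0.59)]
bail [([260.0, 219.0, 23.0, 56.0], 0.66)]
small_bottle [([280.0, 262.0, 18.0, 31.0], 0.72)]
lab_timer [([275.0, 194.0, 22.0, 13.0], 0.49)]
cap_tube [([240.0, 252.0, 23.0, 58.0], 0.67), ([278.0, 227.0, 100.0, 77.0], 0.46)]
top {'camera_matrix': [[400.0699, 0.0, 278.9194], [0.0, 400.0699, 215.995], [0.0, 0.0, 1.0]], 'k1': -0.0029, 'world_to_cam': [[0.0019, -0.9997, -0.0237, -0.016], [-0.9993, -0.001, -0.0364, 0.5316], [0.0364, 0.0238, -0.9991, 1.2459], [0.0, 0.0, 0.0, 1.0]]}
holder [([288.0, 215.0, 80.0, 78.0], 0.9)]
plate [([192.0, 213.0, 26.0, 21.0], 0.7), ([288.0, 226.0, 43.0, 37.0], 0.6), ([400.0, 231.0, 50.0, 59.0], 0.6)]
bail [([285.0, 207.0, 54.0, 22.0], 0.57)]
small_bottle [([240.0, 225.0, 9.0, 8.0], 0.51)]
lab_timer [([339.0, 196.0, 17.0, 20.0], 0.7)]
cap_tube [([230.0, 203.0, 14.0, 19.0], 0.54)]
```

```bash
python3 - <<'E'
import cv2,numpy as np
a=cv2.imread("pics/top0.png")[155:275,170:440]; b=cv2.imread("pics/side0.png")[160:290,190:360]
cv2.imwrite("pics/top0c.png",cv2.resize(a[10:110,50:190],None,fx=5.6,fy=5.6,interpolation=cv2.INTER_CUBIC))
cv2.imwrite("pics/side0c.png",cv2.resize(b,None,fx=4.6,fy=4.6,interpolation=cv2.INTER_CUBIC))
E
```

```text
(no output)
```

View pics/top0.png

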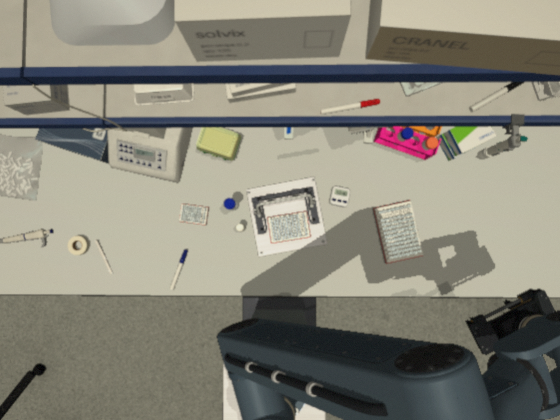

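View pics/top0c.png

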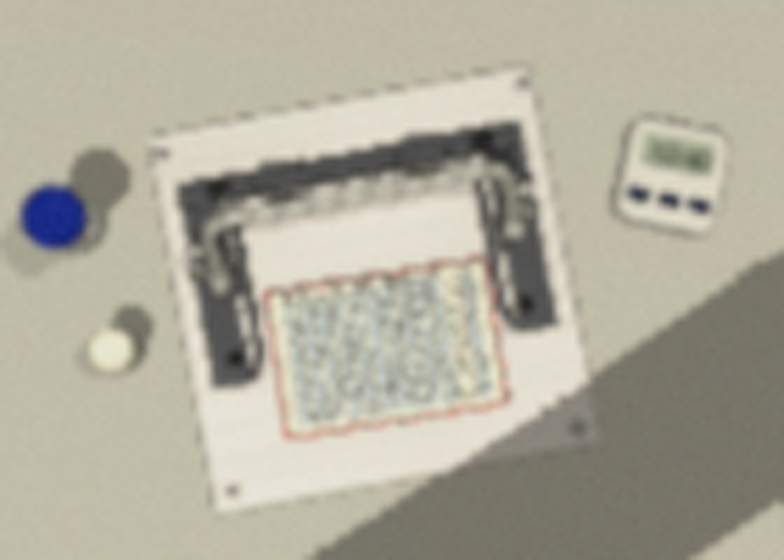

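View pics/side0c.png

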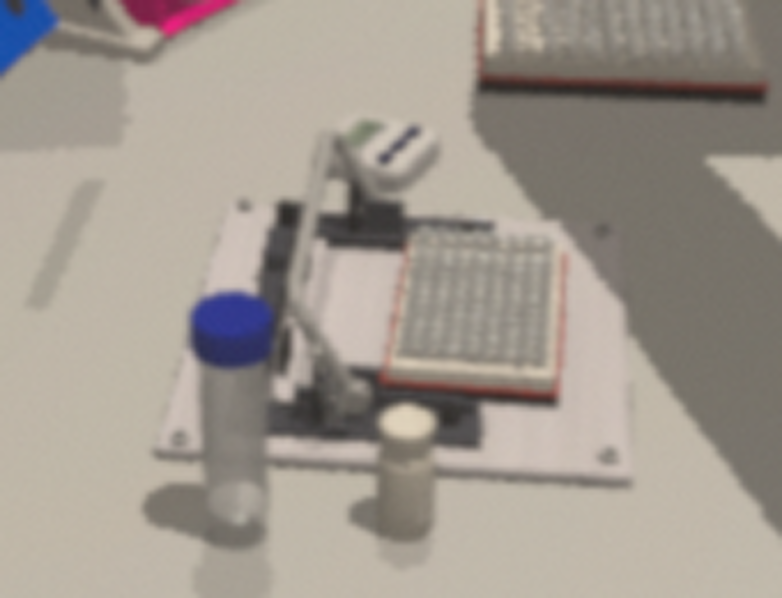

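The top picture shows three plates: a small one at (194,214), one in the holder at (288,226) and a large one at (400,231). The middle-sized one in the holder is ours, and the enlarged crop confirms it. The bail leans back and the tube, bottle and timer stand beside the deck. Next I work out the poses.

```bash
cat > h.py <<'E'
from rig import *
import cv2,numpy as np
def ray(cam,uv):
    c=get_calibration(cam);K=np.array(c["camera_matrix"]);W=np.array(c["world_to_cam"])
    p=(np.array(uv,float)-K[:2,2])/K[[0,1],[0,1]]
    q=p.copy()
    for _ in range(20): q=p/(1+c["k1"]*(q@q))
    R=W[:3,:3];return -R.T@W[:3,3], R.T@np.array([q[0],q[1],1])
def at_z(cam,uv,z):
    o,d=ray(cam,uv);return o+d*(z-o[2])/d[2]
def proj(cam,P):
    c=get_calibration(cam);K=np.array(c["camera_matrix"]);W=np.array(c["world_to_cam"])
    P=W[:3,:3]@P+W[:3,3];q=P[:2]/P[2];q=q*(1+c["k1"]*(q@q));return K[[0,1],[0,1]]*q+K[:2,2]
E
python3 - <<'E'
from h import *
T=lambda u,v,z:at_z("top",(u/5.6+220-.4,v/5.6+165-.4),z)
S=lambda u,v,z:at_z("side",(u/4.6+190-.4,v/4.6+160-.4),z)
obj=np.array([[92,110],[92,-110],[-125,-110],[-125,110]])/1e3
def fit(w):
    a=w-w.mean(0);b=obj-obj.mean(0);th=np.arctan2((b[:,0]*a[:,1]-b[:,1]*a[:,0]).sum(),(a*b).sum())
    R=np.array([[np.cos(th),-np.sin(th)],[np.sin(th),np.cos(th)]]);t=w.mean(0)-R@obj.mean(0)
    print("th",np.degrees(th),"t",t,"res mm",np.linalg.norm(w-(obj@R.T+t),axis=1)*1e3);return th,R,t
w=np.array([T(*p,.008)[:2] for p in [(150,135),(530,68),(597,437),(217,510)]])
th,R,t=fit(w)
ws=np.array([S(*p,.008)[:2] for p in [(155,452),(222,200),(620,225),(632,475)]])
fit(ws)
h=lambda P:np.round(np.r_[R.T@(P[:2]-t),P[2]]*1e3,1)
print("plate corners top",[h(T(*p,.024)).tolist() for p in[(265,290),(487,260),(510,398),(288,437)]])
print("plate side",[h(S(*p,.024)).tolist() for p in[(408,235),(565,250),(557,385),(382,380)]])
print("rod top",[h(T(*p,.072)).tolist() for p in[(215,222),(350,200),(480,180)]])
print("rod side",[h(S(*p,.072)).tolist() for p in[(325,140),(310,220),(297,300)]])
print("frame corners top z=.02",[h(T(*p,.02)).tolist() for p in[(180,185),(522,122),(555,325),(215,385)]])
for n,p,z in[("tube",(54,216),.115),("bottle",(111,350),.058),("timer",(672,175),.016)]: print(n,T(*p,z),h(T(*p,z)))
E
```

```text
th 10.390284677387205 t [ 0.54846813 -0.03513788] res mm [2.36613741 3.43992154 4.19681043 2.08763934]
th 11.06127634536167 t [ 0.54877336 -0.03358261] res mm [2.42621214 2.60492115 2.26362539 1.72147716]
plate corners top [[-8.0, 59.3, 24.0], [-13.7, -64.6, 24.0], [-91.0, -63.3, 24.0], [-90.3, 61.2, 24.0]]
plate side [[-11.3, -58.6, 24.0], [-92.7, -52.9, 24.0], [-89.8, 65.8, 24.0], [-9.0, 70.4, 24.0]]
rod top [[30.4, 76.9, 72.0], [28.9, 3.9, 72.0], [27.0, -66.1, 72.0]]
rod side [[33.2, -68.5, 72.0], [31.4, 11.0, 72.0], [28.9, 80.2, 72.0]]
frame corners top z=.02 [[58.3, 95.7, 20.0], [58.5, -97.9, 20.0], [-55.8, -95.3, 20.0], [-54.8, 96.2, 20.0]]
tube [0.56470089 0.12577391 0.115     ] [ 45.  155.3 115. ]
bottle [0.49620237 0.10293383 0.058     ] [-26.5 145.2  58. ]
timer [ 0.59444232 -0.20438461  0.016     ] [  14.7 -174.8   16. ]
```

Holder: about (0.5485, -0.0345), yaw about 10.7°. The plate's middle is about 51 mm in front of the nest, as stated. The rod is at x≈30 against 37 nominal, so the frame offset is about -7 mm. Now I move above the area in front of the plate.

```bash
python3 -m inch '[{"dx":355,"dy":-383,"turn":0.276,"gripper":30},{"dx":355,"dy":-383,"turn":0.276,"gripper":30},{"dx":355,"dy":-383,"turn":0.276,"gripper":30},{"dx":355,"dy":-383,"turn":0.276,"gripper":30},{"dx":355,"dy":-383,"turn":0.276,"gripper":30},{"dx":355,"dy":-383,"turn":0.276,"gripper":30},{"dx":355,"dy":-383,"turn":0.276,"gripper":30},{"dx":355,"dy":-383,"turn":0.276,"gripper":30},{"dx":355,"dy":-383,"turn":0.276,"gripper":30},{"dx":355,"dy":-383,"turn":0.276,"gripper":30},{"dx":355,"dy":-383,"turn":0.276,"gripper":30},{"dx":355,"dy":-383,"turn":0.276,"gripper":30}]'
cat > st.py <<'E'
from h import *
s=read_state();R=np.array(s["tcp_rot"]);p=np.array(s["position"]);th=np.radians(10.7)
H=np.array([[np.cos(th),-np.sin(th),0],[np.sin(th),np.cos(th),0],[0,0,1]])
print("t",s["time_s"],"pos",p.round(4),"heading",np.degrees(np.arctan2(R[1,0],R[0,0])).round(2),"tilt",R[:2,2].round(3),"holder",(H.T@(p-[.5486,-.0345,0])*1e3).round(1),"F_h",(H.T@s["force"]).round(2),"op",s["opening"])
E
python3 st.py
```

```text
t 0.7 pos [ 0.2791 -0.5592  0.2336] heading 26.52 tilt [-0. -0.] holder [-362.3 -465.6  233.6] F_h [ 1.17 -0.49 -0.37] op 1.0011565949910712invalid input
```

```bash
python3 -m inch '[{"dx":30,"dy":-32,"dz":0,"turn":0.03,"gripper":30}]'; python3 st.py
```

```text
time_s: 0.8
position: [0.2908, -0.5223, 0.2338]
tcp_rot: [[0.91, 0.415, 0.001], [0.415, -0.91, -0.007], [-0.002, 0.007, -1.0]]
force: [1.3, -0.0, 0.7]
opening: 0.963
t 0.8 pos [ 0.2908 -0.5223  0.2338] heading 24.52 tilt [ 0.001 -0.007] holder [-343.9 -431.4  233.8] F_h [ 1.29 -0.25  0.7 ] op 0.962771492190699
```

```bash
python3 -m inch '[{"dx":314,"dy":-361,"dz":0,"turn":0.246,"gripper":30},{"dx":314,"dy":-361,"dz":0,"turn":0.246,"gripper":30},{"dx":314,"dy":-361,"dz":0,"turn":0.246,"gripper":30},{"dx":314,"dy":-361,"dz":0,"turn":0.246,"gripper":30},{"dx":314,"dy":-361,"dz":0,"turn":0.246,"gripper":30},{"dx":314,"dy":-361,"dz":0,"turn":0.246,"gripper":30},{"dx":314,"dy":-361,"dz":0,"turn":0.246,"gripper":30},{"dx":314,"dy":-361,"dz":0,"turn":0.246,"gripper":30},{"dx":314,"dy":-361,"dz":0,"turn":0.246,"gripper":30},{"dx":314,"dy":-361,"dz":0,"turn":0.246,"gripper":30},{"dx":314,"dy":-361,"dz":0,"turn":0.246,"gripper":30},{"dx":314,"dy":-361,"dz":0,"turn":0.246,"gripper":30}]'; python3 st.py
```

```text
time_s: 2.0
position: [0.4255, -0.0575, 0.2337]
tcp_rot: [[0.982, 0.188, 0.001], [0.188, -0.982, -0.001], [0.0, 0.001, -1.0]]
force: [0.5, -0.4, -0.0]
opening: 0.301
t 2.0 pos [ 0.4255 -0.0575  0.2337] heading 10.83 tilt [ 0.001 -0.001] holder [-1.253e+02  2.000e-01  2.337e+02] F_h [ 0.38 -0.49 -0.01] op 0.3010558820169105
```

```bash
python3 -m inch '[{"dx":0,"dy":0,"dz":45,"turn":0,"gripper":30},{"dx":0,"dy":0,"dz":90,"turn":0,"gripper":30},{"dx":0,"dy":0,"dz":135,"turn":0,"gripper":30},{"dx":0,"dy":0,"dz":170,"turn":0,"gripper":30},{"dx":0,"dy":0,"dz":190,"turn":0,"gripper":30},{"dx":0,"dy":0,"dz":200,"turn":0,"gripper":30},{"dx":0,"dy":0,"dz":207,"turn":0,"gripper":30},{"dx":0,"dy":0,"dz":207,"turn":0,"gripper":30}]'; python3 st.py; python3 - <<'E'
from h import *
im=[cv2.resize(capture(c)[a:b,l:r],None,fx=4,fy=4,interpolation=2) for c,a,b,l,r in(("top",170,265,235,335),("side",160,255,200,300))]
cv2.imwrite("pics/a.png",np.hstack(im)[:,:,::-1])
E
```

```text
time_s: 2.8
position: [0.4254, -0.0586, 0.0264]
tcp_rot: [[0.983, 0.185, 0.0], [0.185, -0.983, -0.0], [0.0, 0.0, -1.0]]
force: [0.3, 0.4, 0.1]
opening: 0.298
t 2.8 pos [ 0.4254 -0.0586  0.0264] heading 10.63 tilt [ 0. -0.] holder [-125.5   -0.8   26.4] F_h [0.39 0.28 0.09] op 0.29779028935294094
```

View pics/a.png

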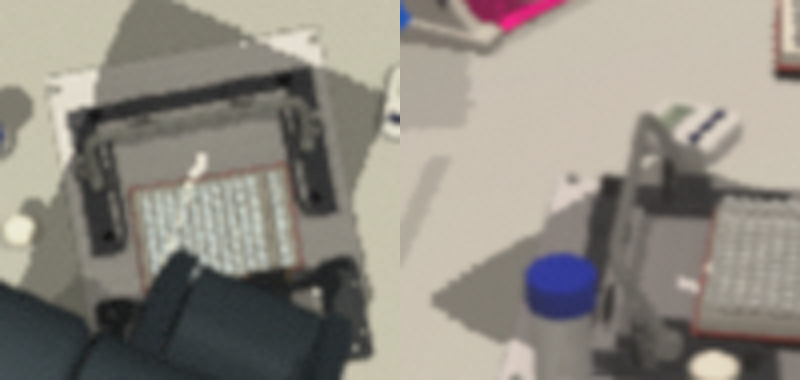

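The gripper sits in front of the plate's middle and the bail is still open. I now push gently.

```bash
python3 -m inch '[{"dx":6,"dy":0,"dz":0,"turn":0,"gripper":30},{"dx":12,"dy":0,"dz":0,"turn":0,"gripper":30},{"dx":16,"dy":0,"dz":0,"turn":0,"gripper":30},{"dx":19,"dy":0,"dz":0,"turn":0,"gripper":30},{"dx":22,"dy":0,"dz":0,"turn":0,"gripper":30},{"dx":25,"dy":0,"dz":0,"turn":0,"gripper":30},{"dx":28,"dy":0,"dz":0,"turn":0,"gripper":30},{"dx":31,"dy":0,"dz":0,"turn":0,"gripper":30},{"dx":34,"dy":0,"dz":0,"turn":0,"gripper":30},{"dx":37,"dy":0,"dz":0,"turn":0,"gripper":30},{"dx":40,"dy":0,"dz":0,"turn":0,"gripper":30},{"dx":42,"dy":0,"dz":0,"turn":0,"gripper":30}]'; python3 st.py;  python3 -m inch '[{"dx":3,"dy":0,"dz":0,"turn":0,"gripper":30},{"dx":6,"dy":0,"dz":0,"turn":0,"gripper":30},{"dx":8,"dy":0,"dz":0,"turn":0,"gripper":30},{"dx":10,"dy":0,"dz":0,"turn":0,"gripper":30}]'; python3 st.py
```

```text
time_s: 4.1
position: [0.4675, -0.0501, 0.0265]
tcp_rot: [[0.983, 0.186, 0.001], [0.186, -0.983, -0.0], [0.001, 0.001, -1.0]]
force: [-2.2, -0.1, -0.1]
opening: 0.3
t 4.1 pos [ 0.4675 -0.0501  0.0265] heading 10.7 tilt [ 0.001 -0.   ] holder [-82.6  -0.3  26.5] F_h [-2.15  0.34 -0.11] op 0.299632361766529
time_s: 4.5
position: [0.4767, -0.0481, 0.0265]
tcp_rot: [[0.983, 0.186, 0.0], [0.186, -0.983, -0.0], [0.0, 0.0, -1.0]]
force: [-2.4, 0.3, -1.5]
opening: 0.298
t 4.5 pos [ 0.4767 -0.0481  0.0265] heading 10.71 tilt [ 0. -0.] holder [-73.2  -0.1  26.5] F_h [-2.25  0.78 -1.49] op 0.29840649347115195
```

```bash
python3 -m inch '[{"dx":1.5,"dy":0,"dz":0,"turn":0,"gripper":30},{"dx":3,"dy":0,"dz":0,"turn":0,"gripper":30},{"dx":3,"dy":0,"dz":0,"turn":0,"gripper":30}]'; python3 -m inch '[{"dx":1,"dy":0,"dz":0,"turn":0,"gripper":30},{"dx":2,"dy":0,"dz":0,"turn":0,"gripper":30},{"dx":2,"dy":0,"dz":0,"turn":0,"gripper":30}]'; python3 st.py
```

```text
time_s: 4.8
position: [0.4797, -0.0476, 0.0266]
tcp_rot: [[0.983, 0.186, 0.001], [0.186, -0.983, -0.0], [0.001, 0.0, -1.0]]
force: [-0.5, -0.4, -0.3]
opening: 0.301
time_s: 5.1
position: [0.4811, -0.0471, 0.0266]
tcp_rot: [[0.983, 0.186, -0.0], [0.186, -0.983, 0.0], [-0.0, -0.0, -1.0]]
force: [-1.0, -0.6, 0.9]
opening: 0.298
t 5.1 pos [ 0.4811 -0.0471  0.0266] heading 10.7 tilt [-0.  0.] holder [-68.6   0.1  26.6] F_h [-1.1  -0.45  0.9 ] op 0.2978570475297767
```

```bash
python3 -m inch '[{"dx":1,"dy":0,"dz":0,"turn":0,"gripper":30},{"dx":1,"dy":0,"dz":0,"turn":0,"gripper":30}]'; python3 st.py
```

```text
time_s: 5.3
position: [0.4822, -0.0469, 0.0266]
tcp_rot: [[0.983, 0.186, -0.0], [0.186, -0.983, 0.0], [-0.0, -0.0, -1.0]]
force: [-1.5, -0.4, 0.8]
opening: 0.301
t 5.3 pos [ 0.4822 -0.0469  0.0266] heading 10.7 tilt [-0.  0.] holder [-67.6   0.1  26.6] F_h [-1.57 -0.1   0.76] op 0.30108304893172894
```

```bash
python3 -m inch '[{"dx":1,"dy":0,"dz":0,"turn":0,"gripper":30},{"dx":2,"dy":0,"dz":0,"turn":0,"gripper":30}]'|grep -E "pos|force"; python3 -m inch '[{"dx":0.7,"dy":0,"dz":0,"turn":0,"gripper":30},{"dx":1.5,"dy":0,"dz":0,"turn":0,"gripper":30}]'|grep -E "pos|force"
```

```text
position: [0.484, -0.0466, 0.0265]
force: [-1.5, 0.0, 1.7]
position: [0.4857, -0.0463, 0.0265]
force: [-1.0, -0.4, 1.7]
```

```bash
python3 -m inch '[{"dx":1,"dy":0,"dz":0,"turn":0,"gripper":30}]'|grep -E "pos|force"; python3 st.py
```

```text
position: [0.4867, -0.0461, 0.0266]
force: [-1.4, -0.8, 0.2]
t 5.8 pos [ 0.4867 -0.0461  0.0266] heading 10.7 tilt [-0.  0.] holder [-63.    0.1  26.6] F_h [-1.56 -0.55  0.23] op 0.29938032828402644
```

```bash
python3 -m inch '[{"dx":1,"dy":0,"dz":0,"turn":0,"gripper":30}]'|grep -E "pos|force"; python3 -m inch '[{"dx":1,"dy":0,"dz":0,"turn":0,"gripper":30}]'|grep -E "pos|force"
```

```text
position: [0.4877, -0.046, 0.0266]
force: [-1.9, -0.3, 1.7]
position: [0.4887, -0.0458, 0.0266]
force: [-1.6, 0.2, 1.3]
```

```bash
python3 -m inch '[{"dx":1,"dy":0,"dz":0,"turn":0,"gripper":30}]'|grep -E "pos|force"; python3 st.py
```

```text
position: [0.4897, -0.0456, 0.0265]
force: [-1.5, 0.0, 1.6]
t 6.1 pos [ 0.4897 -0.0456  0.0265] heading 10.7 tilt [ 0. -0.] holder [-59.9   0.   26.5] F_h [-1.52  0.31  1.58] op 0.3008027873485858
```

```bash
python3 -m inch '[{"dx":1,"dy":0,"dz":0,"turn":0,"gripper":30}]'|grep -E "pos|force"
```

```text
position: [0.4907, -0.0454, 0.0266]
force: [-1.5, 0.4, 1.7]
```

```bash
python3 -m inch '[{"dx":1,"dy":0,"dz":0,"turn":0,"gripper":30}]'|grep -E "pos|force"; python3 st.py
```

```text
position: [0.4911, -0.0452, 0.0265]
force: [-3.7, -1.6, 2.4]
t 6.3 pos [ 0.4911 -0.0452  0.0265] heading 10.72 tilt [-0.001  0.   ] holder [-58.5   0.1  26.5] F_h [-3.89 -0.92  2.4 ] op 0.30031893087908335
```

```bash
python3 -m inch '[{"dx":0.6,"dy":0,"dz":0,"turn":0,"gripper":30}]'|grep -E "pos|force"; python3 -m inch '[{"dx":0,"dy":0,"dz":0,"turn":0,"gripper":30},{"dx":0,"dy":0,"dz":0,"turn":0,"gripper":30}]'|grep -E "pos|force"; python3 st.py
```

```text
position: [0.4913, -0.0452, 0.0265]
force: [-4.6, -2.1, 3.3]
position: [0.4913, -0.0451, 0.0265]
force: [-4.6, -2.9, 3.2]
t 6.6 pos [ 0.4913 -0.0451  0.0265] heading 10.7 tilt [-0.002  0.   ] holder [-58.3   0.2  26.5] F_h [-5.09 -1.94  3.16] op 0.3016767442601922
```

```bash
python3 -m inch '[{"dx":0.6,"dy":0,"dz":0,"turn":0,"gripper":30},{"dx":0.6,"dy":0,"dz":0,"turn":0,"gripper":30}]'|grep -E "pos|force"; python3 -m inch '[{"dx":0.6,"dy":0,"dz":0,"turn":0,"gripper":30},{"dx":0.6,"dy":0,"dz":0,"turn":0,"gripper":30},{"dx":0.6,"dy":0,"dz":0,"turn":0,"gripper":30}]'|grep -E "pos|force"; python3 st.py
```

```text
position: [0.4914, -0.045, 0.0265]
force: [-4.7, -2.8, 3.7]
position: [0.4916, -0.0449, 0.0265]
force: [-5.0, -3.5, 4.0]
t 7.1 pos [ 0.4916 -0.0449  0.0265] heading 10.71 tilt [-0.004  0.001] holder [-57.9   0.4  26.5] F_h [-5.58 -2.53  4.05] op 0.2986775867447845
```

```bash
python3 - <<'E'
from h import *
s=read_state();print(np.round(s["moment"],2),np.round(s["tau"],1),np.round(s["force"],1))
im=[cv2.resize(capture(c)[a:b,l:r],None,fx=4,fy=4,interpolation=2) for c,a,b,l,r in(("top",170,265,235,335),("side",165,260,225,325))]
cv2.imwrite("pics/b.png",np.hstack(im)[:,:,::-1])
E
```

```text
[-0.67  1.07 -0.09] [  2.1 -38.9  -8.2   0.7  -1.4  -0.1] [-5.  -3.5  4. ]
```

View pics/b.png

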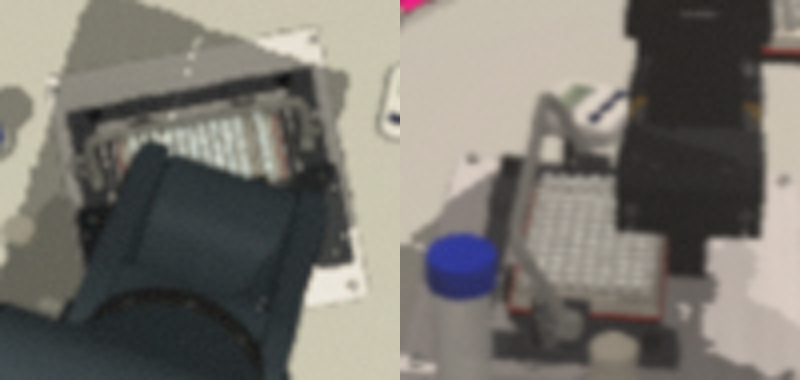

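The side crop shows the plate reaching back under the leaning rod, with its left edge running from (508,310) to (660,320). I'll check that edge against the expected home position.

```bash
python3 - <<'E'
from h import *
th=np.radians(10.7);R=np.array([[np.cos(th),-np.sin(th)],[np.sin(th),np.cos(th)]]);t=[.5486,-.0342]
for n,p in {"BL":(108,308),"FL":(262,318),"BR top":(136,178)}.items():
  for z in(.024,.033):
    P=at_z("side",(p[0]/4+225-.4,p[1]/4+165-.4),z);print(n,z,(R.T@(P[:2]-t)*1e3).round(1))
for n,p in {"BL":(120,140),"BR":(272,110)}.items():
    P=at_z("top",(p[0]/4+235-.4,p[1]/4+170-.4),.033);print("top",n,(R.T@(P[:2]-t)*1e3).round(1))
E
python3 -m inch '[{"dx":0.8,"dy":0,"dz":0,"turn":0,"gripper":30},{"dx":0.8,"dy":0,"dz":0,"turn":0,"gripper":30},{"dx":0.8,"dy":0,"dz":0,"turn":0,"gripper":30}]'|grep -E "pos|force"; python3 st.py
```

```text
BL 0.024 [35.8 71.9]
BL 0.033 [34.1 84.3]
FL 0.024 [-46.3  72.6]
FL 0.033 [-46.5  85. ]
BR top 0.024 [ 35.6 -61.7]
BR top 0.033 [ 34. -47.]
top BL [28.7 58.4]
top BR [ 29.7 -61. ]
position: [0.4918, -0.0447, 0.0265]
force: [-7.1, -4.6, 4.7]
t 7.5 pos [ 0.4918 -0.0447  0.0265] heading 10.71 tilt [-0.005  0.001] holder [-57.7   0.5  26.5] F_h [-7.89 -3.24  4.71] op 0.3008398340970707
```

Home and square: the back corners agree within noise and the contact force is about 8 N. I back off slowly, lift and go over behind the rod.

```bash
python3 -m inch '[{"dx":-1.5,"dy":0,"dz":0,"turn":0,"gripper":30},{"dx":-3,"dy":0,"dz":0,"turn":0,"gripper":30},{"dx":-5,"dy":0,"dz":0,"turn":0,"gripper":30},{"dx":-12,"dy":0,"dz":0,"turn":0,"gripper":30},{"dx":-20,"dy":0,"dz":0,"turn":0,"gripper":30},{"dx":-20,"dy":0,"dz":-40,"turn":0,"gripper":30},{"dx":-20,"dy":0,"dz":-80,"turn":0,"gripper":30},{"dx":-20,"dy":0,"dz":-120,"turn":0,"gripper":30},{"dx":-20,"dy":0,"dz":-140,"turn":0,"gripper":30},{"dx":-20,"dy":0,"dz":-140,"turn":0,"gripper":30}]'|grep -E "pos|force"; python3 st.py
```

```text
position: [0.4763, -0.0492, 0.1694]
force: [1.3, 0.8, -0.6]
t 8.5 pos [ 0.4763 -0.0492  0.1694] heading 10.7 tilt [ 0.007 -0.002] holder [-73.8  -1.  169.4] F_h [ 1.39  0.6  -0.58] op 0.2989674876221997
```

```bash
python3 -m inch '[{"dx":40,"dy":0,"dz":0,"turn":0,"gripper":30},{"dx":80,"dy":0,"dz":0,"turn":0,"gripper":30},{"dx":120,"dy":0,"dz":0,"turn":0,"gripper":30},{"dx":142,"dy":0,"dz":0,"turn":0,"gripper":30},{"dx":142,"dy":0,"dz":0,"turn":0,"gripper":30},{"dx":142,"dy":0,"dz":0,"turn":0,"gripper":30}]'|grep -E "pos|force"; python3 st.py
python3 - <<'E'
from h import *
im=[cv2.resize(capture(c)[a:b,l:r],None,fx=4,fy=4,interpolation=2) for c,a,b,l,r in(("top",170,265,235,335),("side",165,260,225,325))]
cv2.imwrite("pics/c.png",np.hstack(im)[:,:,::-1])
E
```

```text
position: [0.6122, -0.0218, 0.1646]
force: [-1.1, -0.3, -0.2]
t 9.1 pos [ 0.6122 -0.0218  0.1646] heading 10.72 tilt [-0.004  0.001] holder [ 64.9   0.6 164.6] F_h [-1.13 -0.09 -0.25] op 0.29834083847826026
```

View pics/c.png

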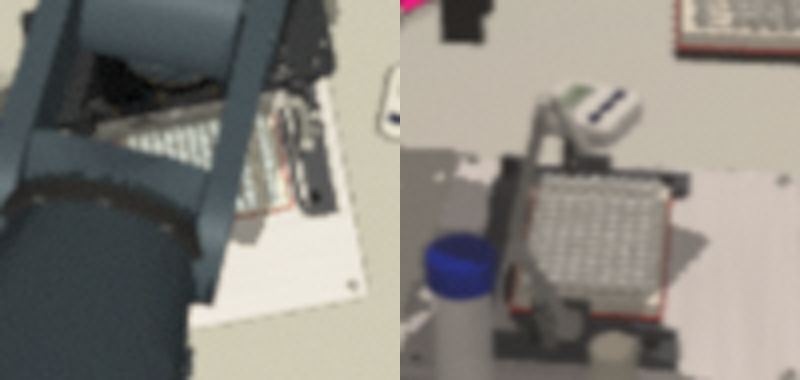

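The plate stayed home: its edges are at the same pixels as before and its front edge runs straight. The bail is still open. I now go down behind the rod.

```bash
python3 -m inch '[{"dx":0,"dy":0,"dz":30,"turn":0,"gripper":30},{"dx":0,"dy":0,"dz":60,"turn":0,"gripper":30},{"dx":0,"dy":0,"dz":85,"turn":0,"gripper":30},{"dx":0,"dy":0,"dz":98,"turn":0,"gripper":30},{"dx":0,"dy":0,"dz":104,"turn":0,"gripper":30},{"dx":0,"dy":0,"dz":104,"turn":0,"gripper":30}]'|grep -E "pos|force"; python3 st.py; python3 -m inch '[{"dx":-3,"dy":0,"dz":0,"turn":0,"gripper":30},{"dx":-6,"dy":0,"dz":0,"turn":0,"gripper":30},{"dx":-9,"dy":0,"dz":0,"turn":0,"gripper":30},{"dx":-12,"dy":0,"dz":0,"turn":0,"gripper":30},{"dx":-15,"dy":0,"dz":0,"turn":0,"gripper":30},{"dx":-17,"dy":0,"dz":0,"turn":0,"gripper":30}]'|grep -E "pos|force"; python3 st.py
```

```text
position: [0.6134, -0.0223, 0.0623]
force: [0.1, -0.4, 0.4]
t 9.8 pos [ 0.6134 -0.0223  0.0623] heading 10.68 tilt [-0.001  0.   ] holder [66.  -0.  62.3] F_h [ 0.02 -0.42  0.39] op 0.2982840541531518
position: [0.597, -0.0253, 0.0627]
force: [-1.0, -0.5, -0.2]
t 10.4 pos [ 0.597  -0.0253  0.0627] heading 10.7 tilt [-0.  0.] holder [49.2  0.1 62.7] F_h [-1.06 -0.35 -0.17] op 0.2966003926790599
```

Contact is expected within a few mm of here. I continue in short, slow bites.

```bash
python3 -m inch '[{"dx":-1.5,"dy":0,"dz":0,"turn":0,"gripper":30},{"dx":-3,"dy":0,"dz":0,"turn":0,"gripper":30},{"dx":-4,"dy":0,"dz":0,"turn":0,"gripper":30}]'|grep -E "pos|force"; python3 -m inch '[{"dx":-1.5,"dy":0,"dz":0,"turn":0,"gripper":30},{"dx":-3,"dy":0,"dz":0,"turn":0,"gripper":30},{"dx":-4,"dy":0,"dz":0,"turn":0,"gripper":30}]'|grep -E "pos|force"; python3 st.py
```

```text
position: [0.594, -0.026, 0.0626]
force: [1.2, 2.0, -1.9]
position: [0.5928, -0.0264, 0.0634]
force: [5.5, 3.1, 0.5]
t 11.0 pos [ 0.5928 -0.0264  0.0634] heading 10.64 tilt [0.008 0.   ] holder [44.9 -0.2 63.4] F_h [5.94 2.06 0.49] op 0.30099949447236873
```

```bash
python3 -m inch '[{"dx":-1,"dy":0,"dz":0,"turn":0,"gripper":30},{"dx":-2,"dy":0,"dz":0,"turn":0,"gripper":30},{"dx":-3,"dy":0,"dz":0,"turn":0,"gripper":30}]'|grep -E "pos|force"; python3 -m inch '[{"dx":-1,"dy":0,"dz":0,"turn":0,"gripper":30},{"dx":-2,"dy":0,"dz":0,"turn":0,"gripper":30}]'|grep -E "pos|force"; python3 st.py
```

```text
position: [0.5912, -0.0267, 0.0642]
force: [6.8, 5.6, 3.9]
position: [0.5901, -0.027, 0.0647]
force: [7.7, 6.1, 4.9]
t 11.5 pos [ 0.5901 -0.027   0.0647] heading 10.61 tilt [0.013 0.   ] holder [42.2 -0.3 64.7] F_h [8.71 4.52 4.86] op 0.2999711680286026
```

```bash
python3 -m inch '[{"dx":-1,"dy":0,"dz":0,"turn":0,"gripper":30},{"dx":-2,"dy":0,"dz":0,"turn":0,"gripper":30}]'|grep -E "pos|force"; python3 -m inch '[{"dx":-1,"dy":0,"dz":0,"turn":0,"gripper":30},{"dx":-2,"dy":0,"dz":0,"turn":0,"gripper":30}]'|grep -E "pos|force"; python3 st.py
```

```text
position: [0.5889, -0.0274, 0.0652]
force: [9.3, 6.8, 7.2]
position: [0.5875, -0.028, 0.0655]
force: [8.9, 5.8, 7.8]
t 11.9 pos [ 0.5875 -0.028   0.0655] heading 10.62 tilt [ 0.016 -0.001] holder [39.4 -0.9 65.5] F_h [9.84 4.   7.8 ] op 0.29965536498303463
```

Total force is near 13 N with a large vertical friction part. I'll let the fingers rise with the rod and undo the sideways drift.

```bash
python3 -m inch '[{"dx":0,"dy":-0.5,"dz":-1.5,"turn":0,"gripper":30},{"dx":0,"dy":-1,"dz":-3,"turn":0,"gripper":30}]'|grep -E "pos|force"; python3 st.py
```

```text
position: [0.5848, -0.0282, 0.0671]
force: [5.0, -2.1, -2.3]
t 12.1 pos [ 0.5848 -0.0282  0.0671] heading 10.73 tilt [ 0.01  -0.002] holder [36.8 -0.6 67.1] F_h [ 4.5  -2.98 -2.34] op 0.2997305440875394
```

```bash
python3 -m inch '[{"dx":-1.5,"dy":0,"dz":-0.5,"turn":0,"gripper":30},{"dx":-3,"dy":0,"dz":-1,"turn":0,"gripper":30},{"dx":-4.5,"dy":0,"dz":-1.5,"turn":0,"gripper":30}]'|grep -E "pos|force"; python3 st.py
```

```text
position: [0.5805, -0.0292, 0.0686]
force: [5.2, 0.3, 2.2]
t 12.4 pos [ 0.5805 -0.0292  0.0686] heading 10.69 tilt [ 0.01  -0.002] holder [32.3 -0.7 68.6] F_h [ 5.16 -0.67  2.22] op 0.301263861125273
```

```bash
python3 -m inch '[{"dx":-1.5,"dy":0,"dz":-0.4,"turn":0,"gripper":30},{"dx":-3,"dy":0,"dz":-0.8,"turn":0,"gripper":30},{"dx":-4.5,"dy":0,"dz":-1.2,"turn":0,"gripper":30}]'|grep -E "pos|force"; python3 st.py
```

```text
position: [0.5759, -0.03, 0.0699]
force: [4.9, 0.7, 3.3]
t 12.7 pos [ 0.5759 -0.03    0.0699] heading 10.69 tilt [ 0.01  -0.002] holder [27.7 -0.7 69.9] F_h [ 4.95 -0.23  3.35] op 0.29904012532984264
```

```bash
python3 -m inch '[{"dx":-2,"dy":0,"dz":-0.4,"turn":0,"gripper":30},{"dx":-4,"dy":0,"dz":-0.8,"turn":0,"gripper":30},{"dx":-6,"dy":0,"dz":-1.1,"turn":0,"gripper":30},{"dx":-8,"dy":0,"dz":-1.3,"turn":0,"gripper":30},{"dx":-10,"dy":0,"dz":-1.5,"turn":0,"gripper":30},{"dx":-12,"dy":0,"dz":-1.5,"turn":0,"gripper":30}]'|grep -E "pos|force"; python3 st.py
```

```text
position: [0.5597, -0.0317, 0.0698]
force: [3.7, -1.1, 1.7]
t 13.3 pos [ 0.5597 -0.0317  0.0698] heading 10.71 tilt [ 0. -0.] holder [11.5  0.7 69.8] F_h [ 3.43 -1.73  1.72] op 0.3030163923053499
```

```bash
python3 -m inch '[{"dx":-2,"dy":0,"dz":0,"turn":0,"gripper":30},{"dx":-4,"dy":0,"dz":0.2,"turn":0,"gripper":30},{"dx":-6,"dy":0,"dz":0.5,"turn":0,"gripper":30},{"dx":-8,"dy":0,"dz":0.9,"turn":0,"gripper":30},{"dx":-10,"dy":0,"dz":1.4,"turn":0,"gripper":30},{"dx":-12,"dy":0,"dz":2,"turn":0,"gripper":30}]'|grep -E "pos|force"; python3 st.py
```

```text
position: [0.5471, -0.0333, 0.0675]
force: [1.4, -0.6, 0.9]
t 13.9 pos [ 0.5471 -0.0333  0.0675] heading 10.7 tilt [-0.002  0.001] holder [-1.2  1.4 67.5] F_h [ 1.31 -0.88  0.91] op 0.29863480831295236
```

```bash
python3 -m inch '[{"dx":-2,"dy":0,"dz":0.6,"turn":0,"gripper":30},{"dx":-4,"dy":0,"dz":1.2,"turn":0,"gripper":30},{"dx":-6,"dy":0,"dz":1.9,"turn":0,"gripper":30},{"dx":-8,"dy":0,"dz":2.6,"turn":0,"gripper":30},{"dx":-10,"dy":0,"dz":3.3,"turn":0,"gripper":30},{"dx":-12,"dy":0,"dz":4,"turn":0,"gripper":30}]'|grep -E "pos|force"; python3 -m inch '[{"dx":-2,"dy":0,"dz":0.4,"turn":0,"gripper":30},{"dx":-4,"dy":0,"dz":0.8,"turn":0,"gripper":30},{"dx":-6,"dy":0,"dz":1.2,"turn":0,"gripper":30},{"dx":-8,"dy":0,"dz":1.5,"turn":0,"gripper":30}]'|grep -E "pos|force"; python3 st.py
python3 - <<'E'
from h import *
im=[cv2.resize(capture(c)[a:b,l:r],None,fx=4,fy=4,interpolation=2) for c,a,b,l,r in(("top",170,265,235,335),("side",165,260,225,325))]
cv2.imwrite("pics/d.png",np.hstack(im)[:,:,::-1])
E
```

```text
position: [0.5355, -0.0356, 0.0635]
force: [1.3, -0.0, -0.2]
position: [0.5279, -0.0373, 0.0622]
force: [-0.5, -0.4, 0.6]
t 14.9 pos [ 0.5279 -0.0373  0.0622] heading 10.7 tilt [-0.  0.] holder [-20.8   1.1  62.2] F_h [-0.61 -0.34  0.55] op 0.29683716975347174
```

View pics/d.png

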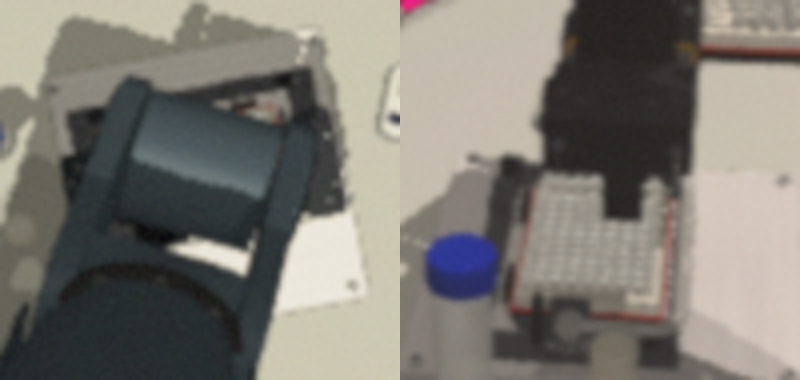

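The bail has snapped shut: its rod lies in front of the plate at side-crop (682,190)–(672,320), and the force is gone. I lift clear and take a last look.

```bash
python3 -m inch '[{"dx":0,"dy":0,"dz":-30,"turn":0,"gripper":30},{"dx":0,"dy":0,"dz":-70,"turn":0,"gripper":30},{"dx":0,"dy":0,"dz":-110,"turn":0,"gripper":30},{"dx":0,"dy":0,"dz":-150,"turn":0,"gripper":30},{"dx":0,"dy":0,"dz":-170,"turn":0,"gripper":30},{"dx":0,"dy":0,"dz":-170,"turn":0,"gripper":30},{"dx":0,"dy":0,"dz":-170,"turn":0,"gripper":30}]'|grep -E "time|pos|force"
python3 - <<'E'
from h import *
im=cv2.resize(capture("side")[160:290,215:345],None,fx=4.6,fy=4.6,interpolation=2)
cv2.imwrite("pics/e.png",im[:,:,::-1])
E
```

```text
time_s: 15.7
position: [0.528, -0.0372, 0.2322]
force: [0.8, 0.3, -0.3]
```

View pics/e.png

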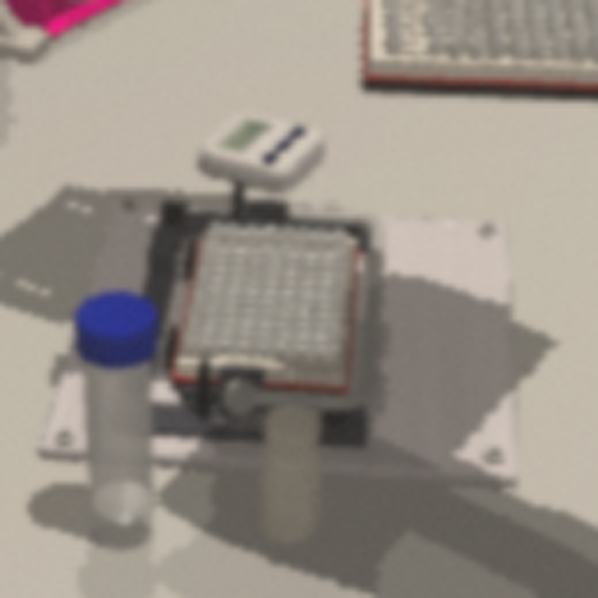

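The bail is level along the plate's front (370,250)–(355,400), with the plate square on the back stops. The tube, bottle and timer have not moved.

```bash
python3 -c "
from rig import *
print(hand_in())"
```

```text
the job is handed in; nothing more can be done
None
```

I slid the plate home by feel, pushed the bail over centre so it snapped shut, and handed the job in at about 16 s of the 54 s allowed.

- **Plate:** it met the back stops about 6 mm nearer the front than the middle setting, which agrees with the -7 mm I had estimated from the pictures. I pressed to about 8 N along the push (about 10 N in total), then backed off. The next picture showed it hadn't moved.
- **Bail:** while pushing the rod, total force on the tool reached about 13.5 N against the 15 N limit, much of it sideways and vertical friction. I let the fingers rise with the rod and the force dropped. It then faded to zero at the snap.
- **Last picture:** the bail lies level in front of the plate, the plate is square, and the tube, bottle and timer stand where they were.

**Weak checks:** squareness was read only from pictures (back corners within about 1 mm, with noise of a few mm). The force was read only at the end of each move, so short peaks between readings would not have shown. The two cameras differed by about 5 mm on where the plate's back edge lay, so I relied on the contact force to judge that it was home.

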